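# Level the counter shelf with its screw foot

## Robot

A 6-joint arm with a two-finger parallel gripper is mounted at the origin on a cart in front of the work surface, level with it; the furniture and walls round the work are solid. World frame = base frame: x ahead of the robot, y to its left, z up, the work surface at z = 0. Lengths are in m, angles in rad, forces in N, time in s.
With the tool pointing down it reaches from about 0.35 to 0.975 m from the base axis. Payload 4.9 kg.
Tool frame: the origin (TCP) lies on the mounting face of the last link; the fingertips stand 173 mm ahead of it and the grasp point (between the pads) lies 155 mm ahead of it (tcp_to_grasp is the distance from the TCP to the grasp point, in m); z points along the fingers, y is the line along which they close (so a half turn about z gives the same grasp; the last joint's range is limited). The gripper opens to 85 mm and grips with 20 to 120 N. Pads are 22 mm wide; open, the fingers measure 114 mm over their backs; the gripper's body (76 mm by 85 mm) begins 54 mm behind the grasp point. The pads swing forward as they close: fully open they stand 13 mm farther back than shut.
Start: joints at [-1.365, 0.053, 1.613, -0, 1.476, -0.119], TCP at [0.199, -0.592, 0.405] pointing down, gripper open.
Joint ranges: [-3.01, 3.01], [-1.01, 2.22], [0.06, 2.58], [-1.02, 4.17], [0.09, 2.62], [-3.14, 3.14]. Speed limits (rad/s): [2.57, 2.57, 3.14, 3.14, 3.14, 3.14].

## Interface

Orientations are given as a rotation vector (axis times angle).
In Python, from station import get_obs, get_image, calibration, finish_job, tcp_to_grasp gives the robot as it stands. The module is installed in compiled form; this text tells all that it offers.
- The arm moves only by the tool arm_command, never from a script. Its argument "plan" is a list that holds one entry, the list of rows, each a list of 6 numbers: the shift along the tool's x, y, z in cm, then the turn, a rotation vector about the tool's x, y, z in rad. A call has 1 to 12 rows; each row is the pose to reach, as a shift and turn from the pose commanded when the call began, along the tool's axes at that moment; what a row does not reach only later rows make up. A row lasts 1/12 s, in which the tool goes at most 41.7 mm and 7.16 degrees, less where a joint would pass 70% of its speed; a pose out of reach is approached as far as the arm can. A call with a gripper value outside its range is refused whole. "gripper" is the closure, from -1 (fully open) to 1 (shut), set as the call begins (left out, the last holds). The fingers move at their own pace and stop on an object; "force" is the grip in N (left out, the last holds). Time passes only in rows, so rows that repeat a pose let the fingers close. It gives the time, the measured TCP pose, the force, the opening and the grip force at its end, in the units of the state.
- get_obs(): the state, without advancing time (a new reading comes with each control period).
- get_image(name): name is "scene" or "side" or "wrist"; returns (picture, depth): 400x640x3 uint8, blue, green, red; 400x640 float32, m along the optical axis (not along the pixel's ray), 0 where there is no reading.
- calibration(name): a dict with "fx", "fy", "cx", "cy" (pixels), "dist" ([k1, k2, p1, p2, k3] as OpenCV has them; the pictures are not rectified), "pose" (4x4, takes a point from camera to world coordinates). Camera axes: x right, y up, looking along -z (the intrinsics and any distortion apply to the point x, -y, -z); pixel columns grow to the right and rows downward; lengths in m; the calibration is good to about 2 mm. A picture is of the moment at which its call begins: read the wrist's pose just before it. calibration takes no time and is no camera call; for the wrist camera it gives the pose at the moment of the call.
- finish_job(): hands the job in; it is judged then, once.
The state is a dict: "t": time; "q": joint angles; "dq": joint speeds; "effort": joint torques, N m; "tool_pos": TCP position; "tool_rot": TCP orientation; "contact_force": force on the tool from outside, world axes, zero at the start; "wrist_torque": the same for the moment, N m; "opening": finger opening in m; "grip_force": force on a finger pad.
Only numpy, scipy, OpenCV 4.12 (cv2) and the standard library are available. Lean on these libraries where they do the work, as an engineer would, in place of code of your own. Each camera call takes 0.05 s, during which the arm holds its last target. There are 200 camera calls.

## Task

The little wooden shelf hangs low at its right end: pluck the small spirit level from its pocket in the grey tray, lay it lengthways on the free front strip of the shelf board and let go. Turn the black knob of the screw foot at the shelf's right end until the bubble stands between the two lines. Finish holding: to check that the board sits firm, press the middle of the level gently down onto it with the fingertips and keep pressing, the bubble still between its lines; do not push the cups, the jam jar or the mug about.

Things in the scene. Friction and masses are not known exactly. Their poses are not given: they have to be found in the camera images.
- level_mid (a point): Mini spirit level: aluminium bar 90 mm long (its y), 18 mm wide (x), 22 mm high, 70 g, with a vial in a window on top. The point is its centre, 11 mm above its underside. It starts lying flat in one of the tray's three pockets (which one varies), the upper 11 mm standing proud of the tray; grasp it there across its width.
- bubble (a joint): Bubble's offset (m) from the vial's middle, positive towards the level's +y end; limits +-0.0165. The bubble (12 mm long, paler than the liquid) runs to the HIGHER end, 0.9 mm per mrad of slope along the level, and comes to rest in 2 s. It is between the two black lines within 2.4 mm of the middle.
- board_mid (a point): Middle of the board's top, 102 mm above the worktop when level. Board: 220 mm along this frame's y (y points to the shelf's left, its leg end), 180 mm along x (x to its back). Two espresso cups stand on the rear half (x > 10 mm). The front strip is free; the level belongs at about x = -45 mm, y = 0, along y. The board tips up to 1 degree about its left feet.
- knob_mid (a point): Middle of the round black knob: 34 mm across, 25 mm tall, 122 mm above the worktop, 160 mm right of the board's middle; its screw passes a nut 32 mm below. Upright axis, stays in place. Clockwise from above raises the shelf's right end and moves the bubble to the right, 4.7 mm per rad. Starts 1.6 to 2.9 rad short of level (more than one grasp); turns with 0.06 N m, stays where left.
- tray: Grey tray, fixed, 144 (x) x 118 (y) x 17 mm high, origin in the middle of its underside. Three pockets 97 mm long (y), 23 mm wide, 11 mm deep at x = -46, 0 and +46 mm hold the level, a spare screw with two nuts and a flat spanner.
- jam_mid (a point): Middle of the jam jar (69 mm across, 99 mm tall), a bystander in front of the shelf's right end.
- mug_mid (a point): Middle of the striped mug (80 mm across, 93 mm tall), a bystander behind the shelf.
- cup_left_mid (a point): Middle of the left espresso cup (63 mm across, 55 mm tall) that stands on the rear half of the shelf board, a bystander.
- cup_right_mid (a point): Middle of the right espresso cup (63 mm across, 55 mm tall) that stands on the rear half of the shelf board, a bystander.
Not all that is in view belongs to the job. Leave any blue or red look-alike of the part that bears level_mid alone.

How it is judged:
By the outcome, as a careful person would: the job done as asked, in the order asked, and still so for the second after the job is handed in, while the arm keeps its last pose, push and grip.
It also fails if it takes over 72 s, if anything falls off the work surface, if the arm or the gripper's body presses on something with over 40 N, if the wrist force passes 120 N, or if a joint passes its speed limit or range.

## Working session

There is one attempt and no reset: what is moved stays moved. The work goes in short steps, Python scripts to look and compute and a tool call to move; the robot and the scene stay as the last step left them, time stands still between calls to the robot, and variables do not carry over. Pictures are saved under pics/ and viewed, at most 10 in all, crops included, and the job is handed in when it is done.

Besides the shell and the picture viewer there is one more tool, called after "Request:" by a JSON object that holds its "method" and its "body". arm_command: Moves the arm, as the interface text tells. Its arguments: {"type":"object","properties":{"plan":{"type":"array"},"gripper":{"type":"number"},"force":{"type":"number"}},"required":["plan"]}

```bash
mkdir -p pics; cat > h.py <<'E'
import numpy as np, cv2
from scipy.spatial.transform import Rotation as R
from station import get_obs, get_image, calibration, finish_job, tcp_to_grasp
def grab(n,f=None):
    c=calibration(n); im,d=get_image(n)
    if f: cv2.imwrite('pics/'+f,im)
    return c,im,d
def K(c): return np.array([[c['fx'],0,c['cx']],[0,c['fy'],c['cy']],[0,0,1.]]),np.array(c['dist'])
def ray(c,uv):
    k,dd=K(c); p=cv2.undistortPoints(np.array(uv,float).reshape(-1,1,2),k,dd).reshape(-1,2)
    P=np.array(c['pose']); v=np.c_[p[:,0],-p[:,1],-np.ones(len(p))]
    return P[:3,3], v@P[:3,:3].T
def plane(c,uv,z):
    o,v=ray(c,uv); return o+v*((z-o[2])/v[:,2])[:,None]
def pts(c,d,uv):
    uv=np.array(uv,int).reshape(-1,2); o,v=ray(c,uv); return o+v*d[uv[:,1],uv[:,0]][:,None]
def proj(c,X):
    k,dd=K(c); P=np.array(c['pose']); q=(np.array(X,float).reshape(-1,3)-P[:3,3])@P[:3,:3]
    return cv2.projectPoints(q*[1,-1,-1],np.zeros(3),np.zeros(3),k,dd)[0].reshape(-1,2)
def tool(target):  # world target of grasp point -> shift in tool axes, cm
    o=get_obs(); r=R.from_rotvec(o['tool_rot']); g=np.array(o['tool_pos'])+r.apply([0,0,tcp_to_grasp if not callable(tcp_to_grasp) else tcp_to_grasp()])
    return r.inv().apply(np.array(target)-g)*100, g
E
python3 - <<'E'
from h import *
import pickle
o=get_obs(); print(o['tool_pos'],R.from_rotvec(o['tool_rot']).as_matrix().round(3),tcp_to_grasp)
D={}
for n in('scene','side','wrist'):
    D[n]=grab(n,n+'0.png'); print(n,np.array(D[n][0]['pose']).round(3).tolist(),D[n][0]['fx'],D[n][0]['dist'])
pickle.dump(D,open('d0.pkl','wb'))
E
```

```text
[ 0.19940016 -0.59205118  0.40346336] [[ 0.948  0.319 -0.   ]
 [ 0.319 -0.948  0.002]
 [ 0.    -0.002 -1.   ]] 0.1547
scene [[-0.511, 0.394, -0.764, -0.43], [-0.86, -0.249, 0.446, 0.564], [-0.015, 0.885, 0.466, 0.725], [0.0, 0.0, 0.0, 1.0]] 440.58206012575425 [0.01198985 0.         0.         0.         0.        ]
side [[-0.91, -0.363, 0.198, 0.81], [0.414, -0.801, 0.433, 0.514], [0.002, 0.476, 0.879, 1.213], [0.0, 0.0, 0.0, 1.0]] 388.76056290522445 [-0.02205932  0.          0.          0.          0.        ]
wrist [[0.32, 0.914, 0.25, 0.262], [-0.947, 0.309, 0.083, -0.57], [-0.002, -0.263, 0.965, 0.373], [0.0, 0.0, 0.0, 1.0]] 298.4814589239534 [0.01052071 0.         0.         0.         0.        ]
```

View pics/scene0.png

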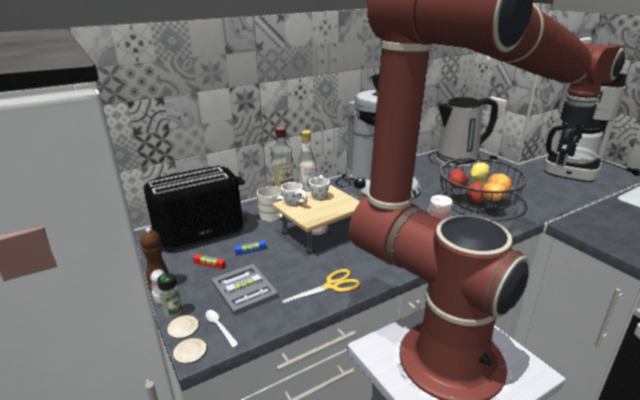

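View pics/side0.png

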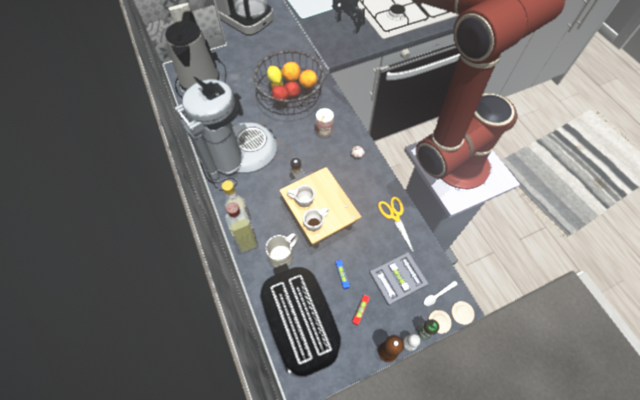

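The scene view shows the tray near (243,287) and the shelf near (318,205). The side view shows the level with a green vial in the tray at about (400,276), the board at (320,205), the knob at (296,162), and blue and red look-alikes at (343,275) and (361,310). Next I'll enlarge the side view and measure.

```bash
python3 - <<'E'
from h import *
import pickle
D=pickle.load(open('d0.pkl','rb'))
c,im,d=D['side']
cv2.imwrite('pics/side0z.png',cv2.resize(im[100:320,250:450],None,fx=2.7,fy=2.7,interpolation=cv2.INTER_CUBIC))
hsv=cv2.cvtColor(im,cv2.COLOR_BGR2HSV)
m=cv2.inRange(hsv,(10,70,120),(25,255,255)); 
n,l,s,ce=cv2.connectedComponentsWithStats(m)
for i in range(1,n):
    if s[i,4]>800:
        cnt=cv2.findContours((l==i).astype(np.uint8),0,2)[0][0]; r=cv2.minAreaRect(cnt); b=cv2.boxPoints(r)
        print('board',s[i],b.round(1).tolist()); print(plane(c,b,.1).round(4).tolist())
g=cv2.inRange(hsv,(30,80,80),(80,255,255)); n,l,s,ce=cv2.connectedComponentsWithStats(g)
for i in range(1,n):
    if s[i,4]>15: print('green',s[i],ce[i].round(1),plane(c,[ce[i]],.028).round(4))
for n_,u in(('knob',(296,162)),('tray',(400,278)),('board',(335,220)),('lev',(400,276))): print(n_,pts(c,d,[u]).round(4))
E
```

```text
green [270  68   8   7  47] [273.3  71. ] [[ 0.4721 -0.7099  0.028 ]]
green [339 267   4   6  18] [340.6 269.3] [[0.5909 0.1877 0.028 ]]
green [394 270   5   7  19] [396.1 272.5] [[0.4362 0.2695 0.028 ]]
green [342 275   4   6  18] [343.2 277.9] [[0.5954 0.2162 0.028 ]]
green [398 278   6   6  21] [400.7 280.1] [[0.4353 0.297  0.028 ]]
green [361 302   5   7  24] [362.7 304.7] [[0.5783 0.3153 0.028 ]]
green [357 311   5   6  23] [359.  313.3] [[0.6001 0.3335 0.028 ]]
green [428 322   9   9  46] [432.7 326.6] [[0.4194 0.4588 0.028 ]]
knob [[ 0.5853 -0.1746  0.1376]]
tray [[0.4353 0.291  0.0324]]
board [[0.5489 0.0532 0.0958]]
lev [[0.431  0.2847 0.0288]]
```

View pics/side0z.png

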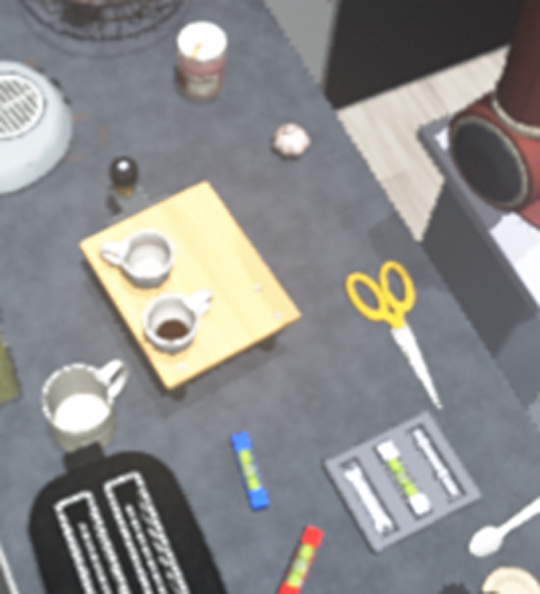

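The crop shows the level in the tray's middle pocket, with green on both sides of a pale bubble near (403,475). The board corners are near (208,182), (80,243), (170,387) and (300,315), the knob is at (123,167) and the jam jar at (202,60).

```bash
python3 - <<'E'
from h import *
import pickle
D=pickle.load(open('d0.pkl','rb'))
c,im,d=D['side']
f=lambda u:np.array(u)/2.7+[250,100]
b=plane(c,f([(208,182),(80,243),(170,387),(300,315)]),.1); print('board',b.round(4).tolist(),b.mean(0).round(4))
t=plane(c,f([(428,412),(325,463),(377,548),(480,493)]),.017); print('tray',t.round(4).tolist(),t.mean(0).round(4))
for P in(b,t):
    for i in range(4):
        v=P[(i+1)%4]-P[i]; print(np.linalg.norm(v).round(3),np.degrees(np.arctan2(v[1],v[0])).round(1))
print('lev',plane(c,f([(383,446),(422,510)]),.028).round(4).tolist())
print('knobtop',plane(c,f([(124,165)]),.133).round(4),'jam',plane(c,f([(203,38)]),.099).round(4),'mug',plane(c,f([(80,390)]),.093).round(4))
print('cups',plane(c,f([(150,253),(170,312)]),.155).round(4))
m,_=tool([0,0,0]);print(_)
E
```

```text
board [[0.4897, -0.1348, 0.1], [0.6692, -0.1189, 0.1], [0.6453, 0.0984, 0.1], [0.4693, 0.0786, 0.1]] [ 0.5684 -0.0192  0.1   ]
tray [[0.3626, 0.2256, 0.017], [0.5057, 0.2304, 0.017], [0.4986, 0.3431, 0.017], [0.3583, 0.3372, 0.017]] [0.4313 0.2841 0.017 ]
0.18 5.0
0.219 96.3
0.177 -173.6
0.214 -84.5
0.143 1.9
0.113 93.6
0.14 -177.6
0.112 -87.8
lev [[0.4366, 0.243, 0.028], [0.4335, 0.3282, 0.028]]
knobtop [[ 0.5832 -0.1809  0.133 ]] jam [[ 0.3971 -0.3509  0.099 ]] mug [[0.7393 0.0567 0.093 ]]
cups [[ 0.6075 -0.042   0.155 ]
 [ 0.6171  0.0367  0.155 ]]
[ 0.19935719 -0.59186268  0.24903252]
```

Request:
{"method": "arm_command", "body": {"plan": [[[3,-3,0,0,0,-0.06],[6,-6,0,0,0,-0.12],[9,-9,0,0,0,-0.18],[12,-12,0,0,0,-0.24],[15,-15,0,0,0,-0.3],[18,-18,0,0,0,-0.36],[21,-21,0,0,0,-0.42],[24,-24,0,0,0,-0.48],[27,-27,0,0,0,-0.54],[30,-30,0,0,0,-0.6],[32,-33,0,0,0,-0.66],[34,-36,0,0,0,-0.72]]], "gripper": -1}}

```text
t: 1.15
tool_pos: [0.407, -0.1404, 0.4045]
tool_rot: [-2.72, -1.572, -0.001]
contact_force: [0.6, 0.5, 0.5]
opening: 0.0855
grip_force: 0.0
```

```bash
python3 - <<'E'
from h import *
o=get_obs();print(o['t'],o['q']); m,g=tool([.434,.2855,.13]); print(m,g)
r=R.from_rotvec(o['tool_rot']); w=R.from_euler('z',np.radians(92.5))*R.from_euler('x',np.pi)
print(r.as_matrix().round(3),(r.inv()*w).as_rotvec())
E
```

```text
1.15 [-5.05408208e-01 -4.43362101e-01  2.04182542e+00  3.41393727e-04
  1.54303998e+00  1.72380773e-02]
[ 38.23964107 -18.92488485  11.99532795] [ 0.40706847 -0.1403456   0.249838  ]
[[ 0.499  0.866  0.   ]
 [ 0.866 -0.499  0.   ]
 [ 0.     0.    -1.   ]] [ 1.78264383e-04 -3.09912942e-04 -5.66288970e-01]
```

Request:
{"method": "arm_command", "body": {"plan": [[[3.5,-1.7,0.5,0,0,-0.05],[7,-3.5,1.5,0,0,-0.1],[10.5,-5.2,2.5,0,0,-0.15],[14,-7,3.5,0,0,-0.2],[17.5,-8.7,4.5,0,0,-0.25],[21,-10.4,5.5,0,0,-0.3],[24.5,-12.1,6.5,0,0,-0.35],[28,-13.8,7.5,0,0,-0.4],[31.5,-15.5,8.5,0,0,-0.46],[35,-17.3,10,0,0,-0.51],[37,-18.2,11,0,0,-0.56],[38.2,-18.9,12,0,0,-0.566]]]}}

```text
t: 2.15
tool_pos: [0.4346, 0.2852, 0.2837]
tool_rot: [-2.171, -2.27, 0.001]
contact_force: [-0.1, 0.4, -0.7]
opening: 0.0852
grip_force: 0.0
```

```bash
python3 - <<'E'
from h import *
c,im,d=grab('wrist','w1.png')
o=get_obs();print(o['t'],o['q'][5]); m,g=tool([.434,.2855,.017]); print(m,g)
r=R.from_rotvec(o['tool_rot']); w=R.from_euler('z',np.radians(92.5))*R.from_euler('x',np.pi)
print(r.as_matrix().round(3),(r.inv()*w).as_rotvec())
print(proj(c,[[.434,.2855,.028],[.4366,.243,.028],[.4335,.328,.028],g]))
E
```

```text
2.2 0.39391716947245914
[-2.61659309e-03  1.16486261e-01  1.09826282e+01] [0.43327784 0.28549265 0.12683009]
[[-0.044  0.999 -0.004]
 [ 0.999  0.044 -0.   ]
 [ 0.    -0.004 -1.   ]] [-4.03421742e-03 -1.58661245e-05  2.86765032e-04]
[[325.07675528 206.68229258]
 [325.91792928 256.22701039]
 [326.9532701  152.30293702]
 [322.93640288 267.31599056]]
```

View pics/w1.png

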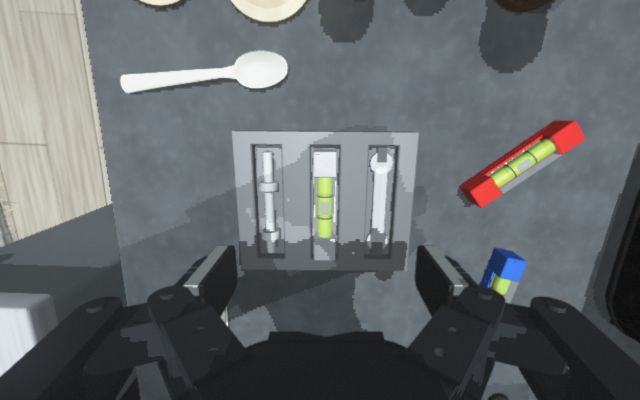

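The level stands upright in the image at (325,150)–(325,258), centred where I predicted and aligned with the fingers. I'll go down.

Request:
{"method": "arm_command", "body": {"plan": [[[0,0.1,2,0,0,0],[0,0.1,4.5,0,0,0],[0,0.1,6.5,0,0,0],[0,0.1,7.8,0,0,0],[0,0.1,8.2,0,0,0],[0,0.1,8.2,0,0,0],[0,0.1,8.2,0,0,0]]], "gripper": 0.2}}

```text
t: 2.78
tool_pos: [0.4364, 0.2825, 0.2034]
tool_rot: [2.177, 2.265, 0.001]
contact_force: [-0.1, 0.7, 0.4]
opening: 0.0345
grip_force: 0.0
```

```bash
python3 - <<'E'
from h import *
o=get_obs();print(o['t'],o['opening']); m,g=tool([.434,.2855,.0365]); print(m,g)
E
```

```text
2.7833 0.034473945145891915
[ 0.30498518 -0.24330488  1.21872289] [0.43654364 0.2825455  0.04868814]
```

Request:
{"method": "arm_command", "body": {"plan": [[[0.3,-0.2,0.6,0,0,0],[0.3,-0.2,1.2,0,0,0],[0.3,-0.2,1.2,0,0,0],[0.3,-0.2,1.2,0,0,0]]]}}

```text
t: 3.12
tool_pos: [0.4338, 0.2856, 0.1905]
tool_rot: [-2.176, -2.266, 0.001]
contact_force: [-0.2, -0.5, -0.0]
opening: 0.0343
grip_force: 0.0
```

Request:
{"method": "arm_command", "body": {"plan": [[[0,0,0,0,0,0],[0,0,0,0,0,0],[0,0,0,0,0,0],[0,0,0,0,0,0],[0,0,0,0,0,0],[0,0,0,0,0,0],[0,0,0,0,0,0]]], "gripper": 1, "force": 40}}

```text
t: 3.7
tool_pos: [0.4342, 0.2857, 0.1911]
tool_rot: [2.176, 2.265, 0.001]
contact_force: [0.4, 0.5, 2.9]
opening: 0.0165
grip_force: 41.9
```

```bash
python3 - <<'E'
from h import *
o=get_obs();print(o['t'],o['opening'],o['grip_force'],o['contact_force']); m,g=tool([.434,.2855,.0365]); print(m,g)
E
```

```text
3.7 0.016530532094897014 41.920557618141174 [0.43433497 0.47307079 2.85100535]
[-0.02396061 -0.03839857 -0.00725603] [0.43437414 0.28575481 0.03642783]
```

Request:
{"method": "arm_command", "body": {"plan": [[[0,0,-0.5,0,0,0],[0,0,-1.5,0,0,0],[0,0,-3.5,0,0,0],[0,0,-6,0,0,0],[0,0,-9,0,0,0],[0,0,-12,0,0,0],[0,0,-14,0,0,0],[0,0,-14.5,0,0,0]]]}}

```text
t: 4.37
tool_pos: [0.4349, 0.286, 0.3412]
tool_rot: [2.174, 2.263, 0.012]
contact_force: [1.1, -0.0, -1.0]
opening: 0.0168
grip_force: 41.5
```

Request:
{"method": "arm_command", "body": {"plan": [[[-1,0.3,0,0,0,0],[-3,0.8,0,0,0,-0.01],[-6,1.5,0,0,0,-0.01],[-9.5,2.3,0,0,0,-0.02],[-13,3.2,0,0,0,-0.02],[-16.5,4,0,0,0,-0.03],[-20,5,0,0,0,-0.03],[-23.5,5.8,0,0,0,-0.04],[-26.5,6.5,0,0,0,-0.05],[-29,7.1,0,0,0,-0.055],[-30.5,7.4,0,0,0,-0.056],[-31.3,7.5,0,0,0,-0.056]]]}}

```text
t: 5.37
tool_pos: [0.5209, -0.0266, 0.3331]
tool_rot: [-2.113, -2.32, 0.004]
contact_force: [0.1, -0.1, -0.2]
opening: 0.0166
grip_force: 41.5
```

```bash
python3 - <<'E'
from h import *
import pickle
D={n:grab(n) for n in('scene','side','wrist')}; pickle.dump(D,open('d1.pkl','wb'))
o=get_obs();print(o['t'],o['opening'],o['grip_force'],o['contact_force'],R.from_rotvec(o['tool_rot']).as_matrix().round(3)); m,g=tool([.5236,-.0237,.15]); print(m,g)
cr=lambda n,a,b,w,h,f:cv2.resize(D[n][1][b:b+h,a:a+w],None,fx=f,fy=f,interpolation=cv2.INTER_CUBIC)
w=np.zeros((580,800,3),np.uint8)
a=cr('side',265,140,130,110,3);b=cr('scene',245,165,133,100,3);c=cv2.resize(D['wrist'][1],(400,250))
w[:a.shape[0],:a.shape[1]]=a; w[:b.shape[0],400:400+b.shape[1]]=b; w[330:,200:600]=c; cv2.imwrite('pics/m1.png',w)
E
```

```text
5.5167 0.016867505293799823 41.52206897735596 [-0.3271107  -0.32452901 -0.16399405] [[-0.095  0.996 -0.003]
 [ 0.996  0.095  0.001]
 [ 0.001 -0.003 -1.   ]]
[0.02545234 0.33029199 2.93531708] [ 0.52042223 -0.0242945   0.17936207]
```

View pics/m1.png

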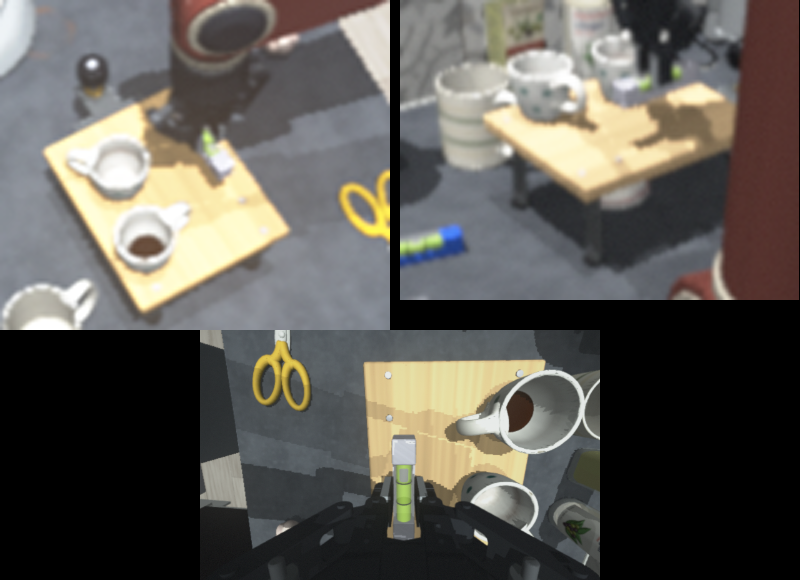

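The level is held straight. In the side crop (top left) the left cup's handle points at the front strip, near (187,212), and the wrist view (bottom) shows the board's left edge parallel to the fingers. I'll check the clearance numerically.

```bash
python3 - <<'E'
from h import *
import pickle
D=pickle.load(open('d1.pkl','rb'))
s=D['side'][0]; w=D['wrist'][0]
f=lambda u:np.array(u)/3+[265,140]
print('side corners',plane(s,f([(45,150),(150,308),(288,230)]),.1).round(4).tolist(),'handle z.13/.145',plane(s,f([(188,212)]),.13).round(4),plane(s,f([(188,212)]),.145).round(4))
e=lambda u:(np.array(u)-[200,330])*1.6
print('wrist FL, BL, front edge',plane(w,e([(365,363),(545,361),(371,490)]),.1015).round(4).tolist(),'handle',plane(w,e([(459,427)]),.13).round(4),plane(w,e([(459,427)]),.145).round(4))
print('knob',plane(s,f([(93,70)]),.1345).round(4))
im=D['side'][1]; h=cv2.cvtColor(im,cv2.COLOR_BGR2HSV)
m=np.zeros(im.shape[:2],np.uint8); m[152:176,286:306]=(h[152:176,286:306,2]<55)*255
n,l,st,ce=cv2.connectedComponentsWithStats(m)
for i in range(1,n): 
    if st[i,4]>20: print(st[i],ce[i],plane(s,[ce[i]],.128))
E
```

```text
side corners [[0.6681, -0.1184, 0.1], [0.6387, 0.0989, 0.1], [0.4697, 0.0785, 0.1]] handle z.13/.145 [[0.5639 0.0289 0.13  ]] [[0.5673 0.0356 0.145 ]]
wrist FL, BL, front edge [[0.4724, 0.0769, 0.1015], [0.6474, 0.0947, 0.1015], [0.4848, -0.0594, 0.1015]] handle [[0.5668 0.0262 0.13  ]] [[0.5622 0.0276 0.145 ]]
knob [[ 0.5867 -0.1717  0.1345]]
```

Request:
{"method": "arm_command", "body": {"plan": [[[-0.1,0.3,1,0,0,0],[-0.2,0.5,2.5,0,0,0],[-0.2,0.5,3.8,0,0,0],[-0.2,0.5,4.4,0,0,0],[-0.2,0.5,4.6,0,0,0],[-0.2,0.5,4.6,0,0,0]]]}}

```text
t: 6.02
tool_pos: [0.5262, -0.0251, 0.2885]
tool_rot: [-2.11, -2.325, 0.002]
contact_force: [-0.6, -0.1, -1.2]
opening: 0.0169
grip_force: 41.5
```

```bash
python3 - <<'E'
from h import *
o=get_obs();print(o['t'],o['contact_force'],tool([.526,-.026,.131]))
E
```

```text
6.0167 [-0.60767703 -0.11067372 -1.18769928] (array([-9.62844843e-02, -6.33851266e-05,  2.83272820e-01]), array([ 0.52591332, -0.02504288,  0.13383334]))
```

Request:
{"method": "arm_command", "body": {"plan": [[[-0.1,0,0.08,0,0,0],[-0.1,0,0.16,0,0,0],[-0.1,0,0.22,0,0,0],[-0.1,0,0.22,0,0,0]]]}}

```text
t: 6.35
tool_pos: [0.5269, -0.0267, 0.288]
tool_rot: [2.112, 2.325, 0.001]
contact_force: [0.4, -0.2, -0.6]
opening: 0.0168
grip_force: 41.5
```

Request:
{"method": "arm_command", "body": {"plan": [[[0,0,0.05,0,0,0],[0,0,0.1,0,0,0],[0,0,0.1,0,0,0]]]}}

```text
t: 6.6
tool_pos: [0.5267, -0.0267, 0.2865]
tool_rot: [2.112, 2.325, 0.0]
contact_force: [-0.0, -0.7, -0.6]
opening: 0.0166
grip_force: 41.5
```

Request:
{"method": "arm_command", "body": {"plan": [[[0,0,0.05,0,0,0],[0,0,0.1,0,0,0],[0,0,0.1,0,0,0]]]}}

```text
t: 6.85
tool_pos: [0.5269, -0.0268, 0.2862]
tool_rot: [2.112, 2.325, -0.0]
contact_force: [-1.8, -0.7, 3.2]
opening: 0.0167
grip_force: 42.0
```

Request:
{"method": "arm_command", "body": {"plan": [[[0,0,0.05,0,0,0],[0,0,0.1,0,0,0],[0,0,0.1,0,0,0]]]}}

```text
t: 7.1
tool_pos: [0.5271, -0.0268, 0.286]
tool_rot: [2.112, 2.325, 0.001]
contact_force: [-3.2, -1.5, 7.3]
opening: 0.0162
grip_force: 42.4
```

Request:
{"method": "arm_command", "body": {"plan": [[[0,0,0,0,0,0],[0,0,0,0,0,0],[0,0,0,0,0,0],[0,0,0,0,0,0],[0,0,-0.5,0,0,0],[0,0,-2,0,0,0],[0,0,-4,0,0,0],[0,0,-6.5,0,0,0],[0,0,-9,0,0,0],[0,0,-10,0,0,0],[0,0,-10,0,0,0]]], "gripper": 0.2}}

```text
t: 8.02
tool_pos: [0.5275, -0.0268, 0.3882]
tool_rot: [2.108, 2.321, 0.005]
contact_force: [-0.5, 0.6, 0.0]
opening: 0.034
grip_force: 0.0
```

```bash
python3 - <<'E'
from h import *
import pickle
D={n:grab(n) for n in('scene','side','wrist')}; pickle.dump(D,open('d2.pkl','wb'))
o=get_obs();print(o['t'],o['q'],o['opening'],R.from_rotvec(o['tool_rot']).as_matrix().round(3)); print(tool([.586,-.176,.2]))
cr=lambda n,a,b,w,h,f:cv2.resize(D[n][1][b:b+h,a:a+w],None,fx=f,fy=f,interpolation=cv2.INTER_CUBIC)
w=np.zeros((580,800,3),np.uint8)
a=cr('side',265,140,130,110,3);b=cr('scene',245,165,133,100,3);c=cv2.resize(D['wrist'][1],(400,250))
w[:a.shape[0],:a.shape[1]]=a; w[:b.shape[0],400:400+b.shape[1]]=b; w[330:,0:400]=c; 
d=cr('wrist',280,130,100,84,4)[:250]; w[330:330+d.shape[0],400:]=d[:,:400]
cv2.imwrite('pics/m2.png',w)
E
```

```text
8.1667 [-1.91759295e-01 -1.68743608e-01  1.86205240e+00  1.18145081e-05
  1.45082563e+00 -2.87735736e-01] 0.03425794969515599 [[-0.096  0.995 -0.002]
 [ 0.995  0.096  0.   ]
 [ 0.001 -0.002 -1.   ]]
(array([-15.45665027,   4.5522215 ,   2.78042737]), array([ 0.52594512, -0.02652096,  0.22802821]))
```

View pics/m2.png

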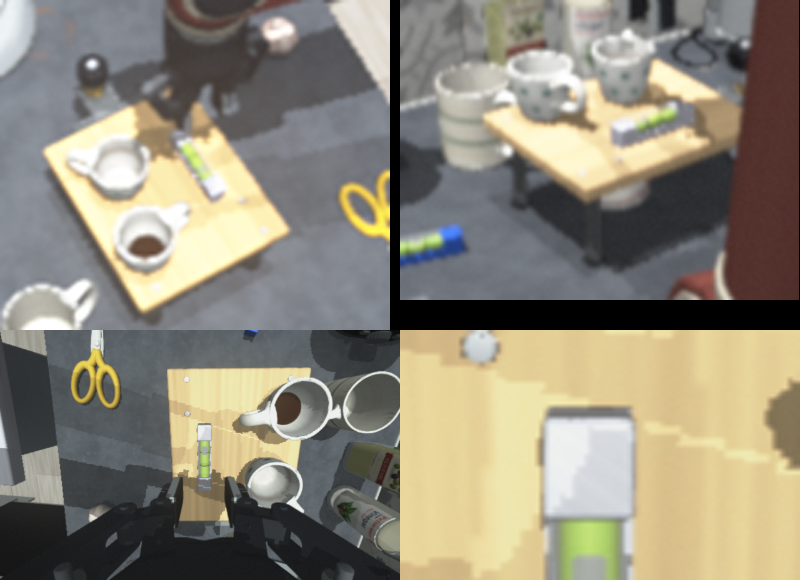

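The level lies lengthways on the front strip (side crop around (200,165)) and nothing else has moved. Next I'll measure the bubble from the wrist image and refine the knob position.

```bash
python3 - <<'E'
from h import *
import pickle
D=pickle.load(open('d2.pkl','rb'))
c,im,_=D['wrist']
h=cv2.cvtColor(im,cv2.COLOR_BGR2HSV)
for v in range(145,256,2): print(v,'|'.join('%d,%d,%d'%tuple(h[v,u]) for u in(319,323,326,329,333)))
k=cv2.resize(im[140:260,300:352],None,fx=5,fy=5,interpolation=cv2.INTER_CUBIC)
s=cv2.resize(D['side'][1][150:185,280:315],None,fx=10,fy=10)
s2=cv2.resize(D['scene'][1][165:200,350:370],None,fx=6,fy=6)
w=np.zeros((600,750,3),np.uint8); w[:,:260]=k; w[:350,300:650]=s; w[360:570,300:420]=s2
cv2.imwrite('pics/z2.png',w)
E
```

```text
145 23,86,229|20,89,224|22,89,224|22,88,227|22,87,226
147 26,69,238|24,77,237|25,78,236|21,88,227|22,86,226
149 23,40,152|19,41,151|21,39,152|18,53,134|16,43,143
151 30,2,130|0,0,128|0,0,129|150,2,131|120,2,133
153 103,8,236|110,6,236|105,7,235|107,8,236|105,4,237
155 60,2,241|90,2,239|80,3,239|105,7,226|105,7,227
157 90,2,239|60,2,241|100,3,238|107,8,222|107,8,223
159 75,2,240|75,2,240|80,3,239|107,10,222|109,9,222
161 75,2,240|90,2,239|102,6,230|109,9,223|107,8,221
163 75,2,240|90,2,239|107,8,228|111,8,221|107,10,222
165 100,3,239|90,2,238|113,9,222|109,9,221|107,8,221
167 100,3,239|107,8,229|109,9,224|109,9,221|107,10,219
169 102,5,239|103,8,227|109,9,221|109,9,223|107,10,220
171 105,6,238|107,8,226|105,9,219|109,9,221|109,9,221
173 105,6,236|105,12,217|105,12,219|107,10,219|109,9,221
175 106,13,215|108,14,214|108,14,214|106,13,217|108,12,217
177 41,15,135|40,65,161|41,73,172|41,72,167|41,51,149
179 41,37,150|40,119,207|38,119,223|39,122,219|40,110,181
181 40,36,150|40,120,208|39,120,223|40,121,219|40,110,181
183 41,36,149|40,121,208|39,120,223|39,123,218|40,111,180
185 39,34,148|
[... 1344 characters left out ...]
0,164
233 48,10,128|40,126,196|40,130,214|40,129,209|40,107,164
235 80,6,127|42,92,172|41,119,204|40,110,192|48,19,133
237 111,14,181|108,15,201|108,15,200|106,16,202|108,17,199
239 105,12,133|110,11,137|110,11,137|105,14,145|105,13,154
241 98,9,113|102,11,115|108,11,113|105,9,114|105,9,114
243 108,11,116|108,11,114|100,7,114|113,9,113|108,11,114
245 108,11,117|105,9,113|108,11,115|108,11,114|108,11,113
247 102,11,121|110,13,121|108,11,115|108,11,113|102,11,114
249 110,15,150|113,14,151|108,11,120|114,11,115|108,11,113
251 110,13,115|105,9,115|109,14,151|110,15,149|105,14,144
253 102,11,113|108,11,114|105,13,122|110,12,123|105,13,122
255 108,11,114|102,11,113|102,11,113|108,11,115|108,11,116
```

View pics/z2.png

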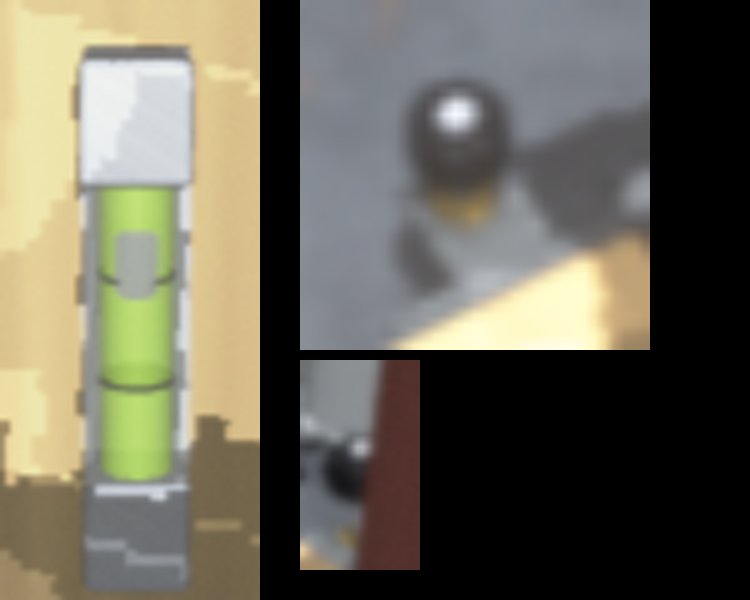

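In the zoom the vial lines are at rows 195.5 and 216.5 and the bubble's centre is at row 192.7. That puts it about 12 mm towards the left end, which needs about 2.5 rad clockwise. I'll move above the knob and pre-turn the wrist on the way.

Request:
{"method": "arm_command", "body": {"plan": [[[-1,0.3,0,0,0,-0.1],[-2.5,0.8,0,0,0,-0.2],[-4,1.3,0,0,0,-0.32],[-5.5,1.8,0,0,0,-0.44],[-7,2.2,0,0,0,-0.56],[-8.5,2.6,0,0,0,-0.68],[-10,3,0,0,0,-0.8],[-11.5,3.5,0.5,0,0,-0.92],[-13,4,1,0,0,-1.04],[-14.5,4.4,2,0,0,-1.15],[-15.5,4.6,2.8,0,0,-1.25],[-15.5,4.6,2.8,0,0,-1.3]]], "gripper": -0.5}}

```text
t: 9.17
tool_pos: [0.5867, -0.1779, 0.3512]
tool_rot: [-0.27, -3.123, -0.003]
contact_force: [0.1, -0.8, -0.5]
opening: 0.064
grip_force: 0.0
```

Request:
{"method": "arm_command", "body": {"plan": [[[0,0,0,0,0,0],[0,0,0,0,0,0]]]}}

```text
t: 9.33
tool_pos: [0.587, -0.1764, 0.3543]
tool_rot: [-0.277, -3.126, -0.002]
contact_force: [-0.5, 0.5, 0.3]
opening: 0.0637
grip_force: 0.0
```

```bash
python3 - <<'E'
from h import *
import pickle
c,im,d=grab('wrist'); o=get_obs(); print(o['t'],o['q'],o['opening']); m,g=tool([.586,-.176,.2]); print(m,g)
r=R.from_rotvec(o['tool_rot']);print(r.as_matrix().round(3))
pickle.dump((c,im,d,o),open('d3.pkl','wb'))
gp=proj(c,[g,g-[0,0,.075],[.586,-.176,.122]]); print(gp)
w=np.zeros((520,700,3),np.uint8); w[:500,:700]=cv2.resize(im[120:370,150:500],None,fx=2,fy=2)
cv2.imwrite('pics/k3.png',w)
E
```

```text
9.3833 [-4.13101180e-01  5.98762499e-02  1.68943960e+00  8.95968615e-05
  1.39456630e+00 -1.80792910e+00] 0.0642023626408365
[0.07880588 0.00182825 0.03575374] [ 0.58677342 -0.17615633  0.20035579]
[[-0.985  0.175 -0.002]
 [ 0.175  0.985  0.001]
 [ 0.002  0.001 -1.   ]]
[[323.7382979  270.12329363]
 [324.36034881 217.75892459]
 [324.40335367 215.19591898]]
```

View pics/k3.png

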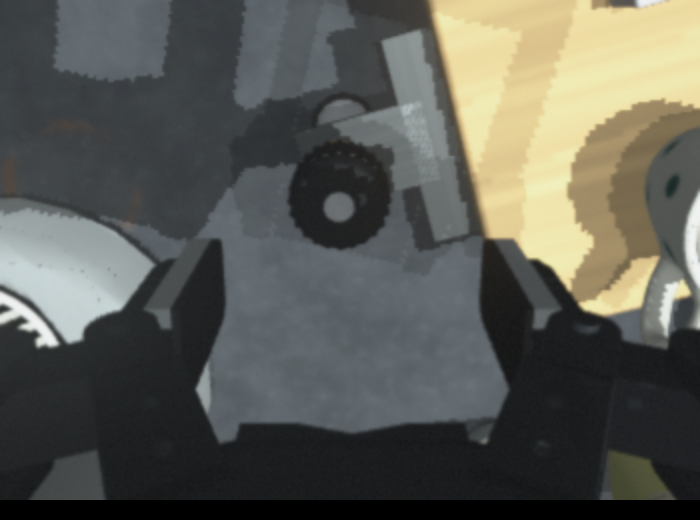

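The knob is the black disc centred at crop (340,194), which is wrist pixel (320,217), and it lies between the open fingers.

```bash
python3 - <<'E'
from h import *
import pickle
c,im,d,o=pickle.load(open('d3.pkl','rb'))
g=cv2.cvtColor(im,cv2.COLOR_BGR2GRAY); m=(g[180:250,285:355]<45).astype(np.uint8)
m=cv2.morphologyEx(m,cv2.MORPH_OPEN,np.ones((9,9)))
n,l,s,ce=cv2.connectedComponentsWithStats(m); i=1+np.argmax(s[1:,4]); print(s[i],ce[i])
cn=max(cv2.findContours((l==i).astype(np.uint8),0,2)[0],key=len); (x,y),r=cv2.minEnclosingCircle(cn); u=np.array([x+285,y+180]); print(u,r)
for z in(.1345,.128):
    p=plane(c,[u],z)[0]; print(p, tool([p[0],p[1],.127])[0])
p=plane(c,[[320,217]],.1345)[0]; print(p)
E
```

```text
[  10   17   50   46 1374] [32.24163028 41.21615721]
[319.39473724 217.09210587] 26.575830459594727
[ 0.58271442 -0.1787615   0.1345    ] [ 0.33784679 -0.33213119  7.33613577]
[ 0.58482401 -0.17927911  0.128     ] [ 0.1210843  -0.34615859  7.33564913]
[ 0.58272148 -0.17835226  0.1345    ]
```

Request:
{"method": "arm_command", "body": {"plan": [[[0.2,-0.2,1,0,0,0],[0.3,-0.3,3,0,0,0],[0.3,-0.3,5,0,0,0],[0.3,-0.3,6.5,0,0,0],[0.3,-0.3,7.1,0,0,0],[0.3,-0.3,7.2,0,0,0],[0.3,-0.3,7.2,0,0,0]]]}}

```text
t: 9.97
tool_pos: [0.5838, -0.1788, 0.2843]
tool_rot: [-0.274, -3.129, -0.0]
contact_force: [0.4, -0.2, 0.8]
opening: 0.0643
grip_force: 0.0
```

Request:
{"method": "arm_command", "body": {"plan": [[[0,0,0,0,0,0],[0,0,0,0,0,0],[0,0,0,0,0,0],[0,0,0,0,0,0],[0,0,0,0,0,0],[0,0,0,0,0,0]]], "gripper": 1, "force": 30}}

```text
t: 10.47
tool_pos: [0.5843, -0.1798, 0.2864]
tool_rot: [0.274, 3.127, -0.004]
contact_force: [-2.3, -3.5, 6.3]
opening: 0.0322
grip_force: 31.0
```

```bash
python3 - <<'E'
from h import *
o=get_obs(); print(o['t'],o['q'][5],o['opening'],o['grip_force'],o['contact_force'],o['wrist_torque'],tool([.583,-.178,.127]))
E
```

```text
10.4667 -1.8151853384061252 0.03215228004038969 30.974590595578775 [-2.26243947 -3.52137339  6.28294871] [-0.77106404  0.39175801 -0.01676864] (array([0.20052391, 0.19686884, 0.47054177]), array([ 0.58462176, -0.18027465,  0.13171525]))
```

Request:
{"method": "arm_command", "body": {"plan": [[[0,0,0,0,0,0.06],[0,0,0,0,0,0.17],[0,0,0,0,0,0.28],[0,0,0,0,0,0.39],[0,0,0,0,0,0.5],[0,0,0,0,0,0.61],[0,0,0,0,0,0.72],[0,0,0,0,0,0.83],[0,0,0,0,0,0.94],[0,0,0,0,0,1.05],[0,0,0,0,0,1.16],[0,0,0,0,0,1.25]]]}}

```text
t: 11.47
tool_pos: [0.5851, -0.1789, 0.2864]
tool_rot: [2.056, 2.369, 0.005]
contact_force: [4.1, 0.6, 3.3]
opening: 0.0329
grip_force: 30.8
```

Request:
{"method": "arm_command", "body": {"plan": [[[0,0,0,0,0,0.11],[0,0,0,0,0,0.22],[0,0,0,0,0,0.33],[0,0,0,0,0,0.44],[0,0,0,0,0,0.55],[0,0,0,0,0,0.66],[0,0,0,0,0,0.77],[0,0,0,0,0,0.88],[0,0,0,0,0,0.99],[0,0,0,0,0,1.1],[0,0,0,0,0,1.18],[0,0,0,0,0,1.25]]]}}

```text
t: 12.47
tool_pos: [0.586, -0.1794, 0.2865]
tool_rot: [3.054, 0.719, 0.015]
contact_force: [11.2, -4.8, -1.1]
opening: 0.0327
grip_force: 30.4
```

Request:
{"method": "arm_command", "body": {"plan": [[[0,0,0,0,0,0],[0,0,0,0,0,0],[0,0,0,0,0,0]]]}}

```text
t: 12.72
tool_pos: [0.586, -0.1794, 0.2865]
tool_rot: [3.053, 0.725, 0.015]
contact_force: [11.1, -3.7, -1.1]
opening: 0.0325
grip_force: 30.4
```

```bash
python3 - <<'E'
from h import *
o=get_obs(); print(o['t'],o['q'],o['opening'],o['grip_force'],o['contact_force'],o['wrist_torque'],tool([.583,-.178,.127]))
E
```

```text
12.7167 [-0.41898173  0.12074251  1.74477782  0.0028007   1.26569675  0.68486515] 0.03249523314710207 30.448384020128287 [11.14966389 -3.68402126 -1.07435703] [-0.21877255 -1.42408176  0.01790906] (array([-0.33782017, -0.36066967,  0.47239715]), array([ 0.58758856, -0.17969522,  0.13177575]))
```

Request:
{"method": "arm_command", "body": {"plan": [[[0,0,0,0,0,0],[0,0,0,0,0,0],[0,0,0,0,0,0],[0,0,0,0,0,0],[0,0,-0.5,0,0,0],[0,0,-2,0,0,0],[0,0,-4.5,0,0,0],[0,0,-7.5,0,0,0],[0,0,-9.5,0,0,0],[0,0,-10,0,0,0]]], "gripper": -0.5}}

```text
t: 13.55
tool_pos: [0.5847, -0.1792, 0.39]
tool_rot: [3.052, 0.726, 0.01]
contact_force: [0.1, 1.0, 0.4]
opening: 0.0641
grip_force: 0.0
```

Request:
{"method": "arm_command", "body": {"plan": [[[0,-1,0,0,0,-0.1],[0,-2.5,0,0,0,-0.2],[0,-4,0,0,0,-0.3],[0,-5.5,0,0,0,-0.4],[0,-7,0,0,0,-0.5],[0,-8.5,0,0,0,-0.6],[0,-10,0,0,0,-0.7],[0,-11,0,0,0,-0.8],[0.5,-12,0,0,0,-0.9],[0.5,-13,0,0,0,-1],[0.5,-13.2,0,0,0,-1.1],[0.5,-13.2,0,0,0,-1.2]]]}}

```text
t: 14.55
tool_pos: [0.5284, -0.058, 0.3832]
tool_rot: [-2.104, -2.33, 0.001]
contact_force: [-0.5, 0.0, -0.5]
opening: 0.0643
grip_force: 0.0
```

Request:
{"method": "arm_command", "body": {"plan": [[[0,0,0,0,0,0],[0,0,0,0,0,0],[0,0,0,0,0,0],[0,0,0,0,0,0],[0,0,0,0,0,0],[0,0,0,0,0,0]]]}}

```text
t: 15.05
tool_pos: [0.529, -0.059, 0.3844]
tool_rot: [-2.113, -2.325, 0.0]
contact_force: [-0.9, -0.0, 0.4]
opening: 0.064
grip_force: 0.0
```

```bash
cat >> h.py <<'E'
def bubble():
    """rectify vial area to board yaw, row = along level; return lines & bubble rows"""
    c,im,d=grab('wrist'); h=cv2.cvtColor(im,cv2.COLOR_BGR2HSV)
    m=cv2.inRange(h,(35,80,90),(46,200,255)); m=cv2.morphologyEx(m,cv2.MORPH_CLOSE,np.ones((5,5)))
    n,l,s,ce=cv2.connectedComponentsWithStats(m); i=1+np.argmax(s[1:,4]); u0=ce[i]
    p0=plane(c,[u0],.121)[0]; a=np.radians(95.6); ax=np.array([np.cos(a),np.sin(a),0]); px=np.array([np.sin(a),-np.cos(a),0])
    t=np.arange(-30,30,.2)/1000; w=np.arange(-7,7,.5)/1000
    G=p0+t[::-1][:,None,None]*ax+w[None,:,None]*px
    uv=proj(c,G).reshape(len(t),len(w),2).astype(np.float32)
    return p0,t[::-1],cv2.remap(im,uv[...,0],uv[...,1],cv2.INTER_LINEAR)
E
python3 - <<'E'
from h import *
o=get_obs(); print(o['t'],o['q'],tool([.526,-.0265,.22]))
p,t,r=bubble(); print(p)
cv2.imwrite('pics/b1.png',cv2.resize(r,None,fx=8,fy=2,interpolation=cv2.INTER_NEAREST))
H=cv2.cvtColor(r,cv2.COLOR_BGR2HSV)
for i in range(0,len(t),4): print(round(t[i]*1000,1),H[i,12:17,1].mean().round(),H[i,12:17,2].mean().round(),r[i,20:23].mean().round(),end=' | ')
E
```

```text
15.05 [-2.50874693e-01 -1.57367958e-01  1.84910575e+00  1.34629556e-05
  1.44996605e+00 -3.46058982e-01] (array([3.25936434, 0.01319679, 0.97492166]), array([ 0.52896731, -0.05895905,  0.22974759]))
[ 0.52733372 -0.02608326  0.121     ]
29.8 7.0 232.0 240.0 | 29.0 7.0 231.0 239.0 | 28.2 8.0 229.0 230.0 | 27.4 9.0 228.0 224.0 | 26.6 9.0 227.0 224.0 | 25.8 9.0 224.0 222.0 | 25.0 8.0 206.0 206.0 | 24.2 33.0 179.0 164.0 | 23.4 101.0 206.0 153.0 | 22.6 110.0 226.0 164.0 | 21.8 110.0 228.0 166.0 | 21.0 111.0 228.0 165.0 | 20.2 110.0 228.0 165.0 | 19.4 111.0 228.0 165.0 | 18.6 111.0 228.0 165.0 | 17.8 110.0 227.0 165.0 | 17.0 112.0 227.0 165.0 | 16.2 112.0 227.0 165.0 | 15.4 111.0 227.0 165.0 | 14.6 111.0 227.0 165.0 | 13.8 112.0 227.0 165.0 | 13.0 112.0 227.0 165.0 | 12.2 112.0 227.0 165.0 | 11.4 113.0 227.0 165.0 | 10.6 114.0 226.0 165.0 | 9.8 117.0 222.0 158.0 | 9.0 119.0 202.0 139.0 | 8.2 98.0 163.0 120.0 | 7.4 98.0 175.0 135.0 | 6.6 114.0 222.0 161.0 | 5.8 114.0 224.0 163.0 | 5.0 95.0 213.0 163.0 | 4.2 48.0 192.0 164.0 | 3.4 17.0 180.0 164.0 | 2.6 12.0 178.0 163.0 | 1.8 13.0 178.0 163.
[... 283 characters left out ...]
152.0 | -8.6 128.0 210.0 145.0 | -9.4 108.0 169.0 126.0 | -10.2 79.0 136.0 124.0 | -11.0 112.0 201.0 151.0 | -11.8 118.0 224.0 162.0 | -12.6 118.0 225.0 164.0 | -13.4 119.0 225.0 163.0 | -14.2 118.0 225.0 164.0 | -15.0 118.0 225.0 163.0 | -15.8 119.0 225.0 163.0 | -16.6 119.0 225.0 163.0 | -17.4 119.0 225.0 163.0 | -18.2 119.0 225.0 163.0 | -19.0 119.0 225.0 164.0 | -19.8 119.0 224.0 163.0 | -20.6 119.0 224.0 163.0 | -21.4 120.0 224.0 163.0 | -22.2 120.0 224.0 163.0 | -23.0 122.0 222.0 160.0 | -23.8 124.0 220.0 157.0 | -24.6 124.0 218.0 156.0 | -25.4 116.0 209.0 150.0 | -26.2 79.0 183.0 141.0 | -27.0 12.0 169.0 157.0 | -27.8 12.0 208.0 204.0 | -28.6 10.0 219.0 215.0 | -29.4 9.0 219.0 215.0 |
```

View pics/b1.png

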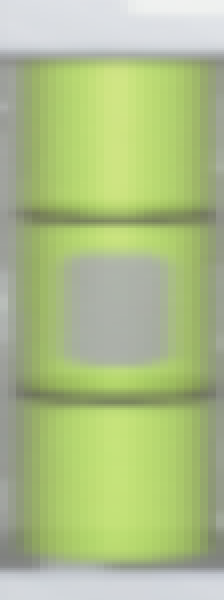

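The rectified vial shows the two lines at +8.0 and -10.0 mm and the bubble edges at +4.5 and -6.7 mm. The bubble is therefore centred to within 0.2 mm, 2.5 s after the turn. I'll shut the fingers and move above the level's middle.

Request:
{"method": "arm_command", "body": {"plan": [[[0.5,0,0,0,0,0],[1.5,0.1,0.5,0,0,0],[2.5,0.1,1.5,0,0,0],[3.2,0.1,3,0,0,0],[3.2,0.1,4.5,0,0,0],[3.2,0.1,6,0,0,0],[3.2,0.1,7,0,0,0],[3.2,0.1,7.5,0,0,0],[3.2,0.1,7.5,0,0,0],[3.2,0.1,7.5,0,0,0]]], "gripper": 1, "force": 30}}

```text
t: 15.93
tool_pos: [0.5269, -0.0267, 0.3095]
tool_rot: [-2.112, -2.326, 0.0]
contact_force: [-0.4, 0.0, 0.6]
opening: -0.0001
grip_force: 0.0
```

```bash
python3 - <<'E'
from h import *
o=get_obs(); print(o['t'],o['opening'],o['contact_force'],tool([.5274,-.027,.142]))
E
```

```text
15.9333 -5.543954248090533e-05 [-0.39311781  0.04268697  0.60397401] (array([-0.03787365,  0.04453405,  1.27912303]), array([ 0.52692212, -0.02666687,  0.15479133]))
```

Request:
{"method": "arm_command", "body": {"plan": [[[0,0,0.3,0,0,0],[0,0,0.6,0,0,0],[0,0,0.9,0,0,0],[0,0,1.0,0,0,0],[0,0,1.0,0,0,0]]]}}

```text
t: 16.35
tool_pos: [0.5268, -0.0269, 0.2992]
tool_rot: [-2.112, -2.325, 0.0]
contact_force: [0.2, 0.5, 0.1]
opening: 0.0001
grip_force: 0.0
```

Request:
{"method": "arm_command", "body": {"plan": [[[0,0,0.06,0,0,0],[0,0,0.12,0,0,0],[0,0,0.15,0,0,0],[0,0,0.15,0,0,0]]]}}

```text
t: 16.68
tool_pos: [0.5269, -0.0269, 0.298]
tool_rot: [2.112, 2.325, 0.0]
contact_force: [0.5, 0.3, 0.3]
opening: -0.0002
grip_force: 0.0
```

Request:
{"method": "arm_command", "body": {"plan": [[[0,0,0.05,0,0,0],[0,0,0.1,0,0,0],[0,0,0.1,0,0,0]]]}}

```text
t: 16.93
tool_pos: [0.527, -0.0269, 0.2974]
tool_rot: [2.112, 2.325, 0.0]
contact_force: [-0.8, -0.1, 2.3]
opening: 0.0001
grip_force: 1.2
```

Request:
{"method": "arm_command", "body": {"plan": [[[0,0,0.05,0,0,0],[0,0,0.1,0,0,0],[0,0,0.15,0,0,0],[0,0,0.15,0,0,0],[0,0,0.15,0,0,0]]]}}

```text
t: 17.35
tool_pos: [0.5272, -0.0269, 0.2975]
tool_rot: [2.112, 2.325, 0.0]
contact_force: [-5.5, 1.1, 9.6]
opening: 0.0001
grip_force: 4.8
```

Request:
{"method": "arm_command", "body": {"plan": [[[0,0,0,0,0,0],[0,0,0,0,0,0],[0,0,0,0,0,0],[0,0,0,0,0,0],[0,0,0,0,0,0],[0,0,0,0,0,0],[0,0,0,0,0,0],[0,0,0,0,0,0],[0,0,0,0,0,0],[0,0,0,0,0,0],[0,0,0,0,0,0],[0,0,0,0,0,0]]]}}

```text
t: 18.35
tool_pos: [0.5272, -0.0269, 0.2974]
tool_rot: [2.112, 2.325, 0.0]
contact_force: [-4.9, 0.7, 10.0]
opening: -0.0
grip_force: 4.8
```

Request:
{"method": "arm_command", "body": {"plan": [[[0,0,0,0,0,0],[0,0,0,0,0,0],[0,0,0,0,0,0],[0,0,0,0,0,0],[0,0,0,0,0,0],[0,0,0,0,0,0],[0,0,0,0,0,0],[0,0,0,0,0,0],[0,0,0,0,0,0],[0,0,0,0,0,0],[0,0,0,0,0,0],[0,0,0,0,0,0]]]}}

```text
t: 19.35
tool_pos: [0.5272, -0.0269, 0.2974]
tool_rot: [2.112, 2.325, 0.0]
contact_force: [-5.1, 0.6, 9.9]
opening: -0.0002
grip_force: 4.8
```

```bash
python3 - <<'E'
from h import *
o=get_obs(); print(o['t'],o['contact_force'],o['tool_pos'])
c,im,d=grab('wrist'); _,s,_=grab('side'); _,sc,_=grab('scene')
w=np.zeros((580,800,3),np.uint8)
f=lambda i,a,b,W,H,k:cv2.resize(i[b:b+H,a:a+W],None,fx=k,fy=k,interpolation=cv2.INTER_CUBIC)
a=f(s,265,140,130,90,3); w[:270,:390]=a; b=f(sc,245,165,133,90,3); w[:270,400:799]=b
k=f(im,220,160,200,150,2); w[275:575,:400]=k; k=f(im,290,180,70,60,5); w[275:575,405:755]=k
cv2.imwrite('pics/p1.png',w)
E
```

```text
19.35 [-5.09039791  0.55011299  9.89558612] [ 0.52715154 -0.02688985  0.29742553]
```

View pics/p1.png

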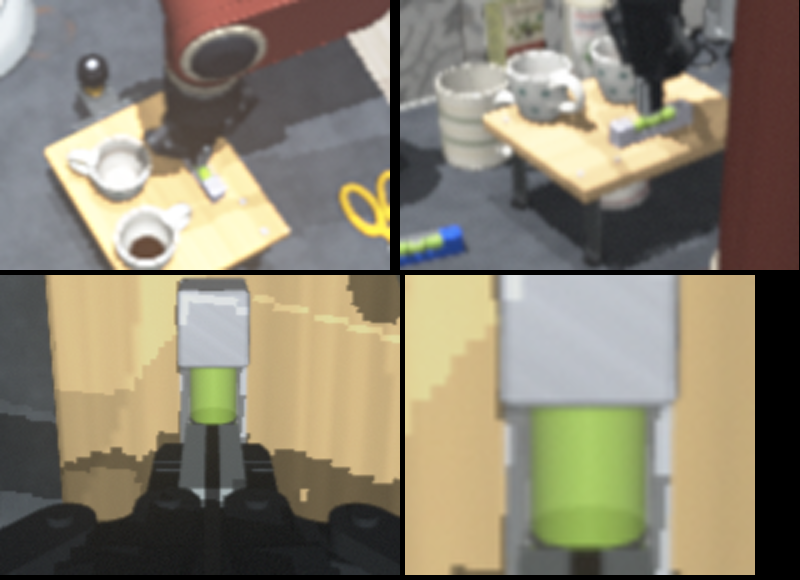

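The fingertips press on the middle of the level, which hasn't shifted. The left part of the vial is all green, so the bubble isn't past the left line, and the cups are unmoved. The push is a steady 10 N, but there's 5 N of sideways drag that I'll ease off.

Request:
{"method": "arm_command", "body": {"plan": [[[0,-0.03,0,0,0,0],[0,-0.06,0,0,0,0],[0,-0.1,0,0,0,0],[0,-0.1,0,0,0,0],[0,-0.1,0,0,0,0],[0,-0.1,0,0,0,0]]]}}

```text
t: 20.0
tool_pos: [0.5266, -0.0269, 0.2974]
tool_rot: [2.111, 2.324, 0.003]
contact_force: [-1.5, 1.6, 7.1]
opening: -0.0002
grip_force: 3.6
```

Request:
{"method": "arm_command", "body": {"plan": [[[0,0,0,0,0,0],[0,0,0,0,0,0],[0,0,0,0,0,0],[0,0,0,0,0,0],[0,0,0,0,0,0],[0,0,0,0,0,0],[0,0,0,0,0,0],[0,0,0,0,0,0],[0,0,0,0,0,0],[0,0,0,0,0,0],[0,0,0,0,0,0],[0,0,0,0,0,0]]]}}

```text
t: 21.0
tool_pos: [0.5266, -0.0269, 0.2974]
tool_rot: [2.111, 2.324, 0.003]
contact_force: [-1.2, 1.8, 7.7]
opening: 0.0
grip_force: 3.7
```

The push is now steady at about 7.5 N with little sideways load, so I'm handing in.

```bash
python3 -c "
from station import finish_job
print(finish_job())"
```

```text
the job is handed in; nothing more can be done
None
```

I handed the job in at about 21 s: the level lies on the front strip, the knob is turned 2.5 rad clockwise, and the fingertips are pressing the level's middle at about 7.5 N; the bubble was within about 0.2 mm of centre just before pressing (the fingertips hide it now), and the cups stayed put, while I didn't re-check the jam jar or mug at the end.

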